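Lay the stirrer carton down in its taped place

TASK

On the pantry counter, first push the low square tin along the counter until it is completely out of the taped outline, keeping it upright. Then, with a push near its top, topple the tall standing carton so that it falls along the outline and lands flat on its broad side, wholly inside the outline. Only push things: pick nothing up, and leave the mug, the soap bottle and the jar where they are.

Things in the scene. Friction and masses are not known exactly. Their poses are not given: they have to be found in the camera images.
- outline: Rectangle marked on the light wooden counter with flat grey tape 10 mm wide, fixed. Outer edges 130 mm along its own x and 270 mm along its own y; its origin is its centre, at counter height (z = 0). The tape itself belongs to the inside; it is under 1 mm thick and does not obstruct anything.
- carton: Plain brown cardboard carton standing across one short end (own +y or -y) of the outline: 80 wide (own x), 50 thick (own y), 190 mm tall (own z), 0.15 to 0.3 kg, mass centre mid height. Origin: centre of its underside. Its broad faces look along the outline to 0.1 rad; its foot edge nearest the outline's middle, on which it pivots when pushed over, is 17 to 43 mm inside the outline.
- carton_top (a point): Centre of the carton's upper end face, 190 mm above its underside along its own z. Pushed near here on the outer broad face, towards the outline's middle, the carton passes its balance after about 15 degrees and falls flat by itself.
- tin: Low square metal tin with a lid, 64 x 64 mm and 45 mm high, about 0.13 to 0.25 kg, standing loose near the middle of the outline, its sides within 0.15 rad of the outline's axes. Origin: centre of its underside; x and y along its sides, z up. Slides when pushed low.
- mug: White ceramic mug, 76 mm across, 85 mm high, handle at its own +y, standing loose beside the outline on the robot's side, near the end across from the carton. Origin: centre of its underside. Leave alone.
- soap: Slim soap bottle with a white cap, 56 mm across, 130 mm high, standing loose off a corner of the outline. Origin: centre of its underside. Leave alone.
- jar: Glass jar with a metal lid, 68 mm across, 90 mm high, standing loose off another corner of the outline. Origin: centre of its underside. Leave alone.
There are look-alikes about, which are no part of the job. What is meant by the tin is not blue, and is the larger of those in its own colour.

How it is judged:
By the outcome, as a careful person would: the job done as asked, in the order asked, and still so for the second after the job is handed in, with the robot touching nothing.
It also fails if it takes over 51 s, if anything falls off the work surface, if the arm or the gripper's body presses on something with over 40 N, if the wrist force passes 120 N, or if a joint passes its speed limit or range.

ROBOT

A 7-joint arm with a two-finger parallel gripper is mounted at the origin on the work surface. World frame = base frame: x ahead of the robot, y to its left, z up, the work surface at z = 0. Lengths are in m, angles in rad, forces in N, time in s.
With the tool pointing down it reaches from about 0.425 to 0.925 m from the base axis. Payload 6.8 kg.
Tool frame: the origin (TCP) lies on the front face of the gripper's body, between the roots of the fingers; the fingertips stand 73 mm ahead of it and the grasp point (between the pads) lies 54 mm ahead of it (env.nose_length is the distance from the TCP to the fingertips, in m); z points along the fingers, y is the line along which they close (so a half turn about z gives the same grasp; the last joint's range is limited). The gripper opens to 85 mm and grips with 20 to 120 N. Pads are 22 mm wide; open, the fingers measure 114 mm over their backs; the gripper's body (76 mm by 85 mm) begins 54 mm behind the grasp point. The pads swing forward as they close: fully open they stand 13 mm farther back than shut.
Start: joints at [-1.23, 0.477, 0.022, 1.555, -0.011, 1.109, -0.083], TCP at [0.293, 0.608, 0.304] pointing down, gripper open.
Joint ranges: [-2.96, 2.96], [-0.34, 2.1], [-1.41, 1.46], [0.24, 2.44], [-1.37, 4.51], [0.17, 1.92], [-2.96, 2.96]. Speed limits (rad/s): [2.39, 2.39, 3.14, 3.14, 3.14, 3.14, 3.14].

INTERFACE

Orientations are given as a unit quaternion [w, x, y, z].
In Python, from cell import env, kin, camera, calibration, job gives the robot as it stands. The module is installed in compiled form; this text tells all that it offers. Calls block until the motion is done:
- env.reach(position, orientation): joint-space move of the TCP to a pose.
- env.movel(position, velocity=0.15, rot=None, stop_force=None): straight line of the TCP; rot=None keeps the orientation; velocity is the mean speed in m/s. With stop_force (N) it stops when the force on the tool has changed by that much, and returns True; else False.
- env.goto_joints(angles): joint-space move.
- env.grip(opening, f_grip=None): finger opening in m; f_grip is the grip in N (None keeps the last); returns when the fingers have stopped.
- env.dwell(seconds).
- kin.inverse_kinematics(position, orientation): joint angles nearest the present ones, or None.
- env.get_state(): the state.
- camera(name): name is "scene" or "top" or "wrist"; returns (picture, depth): 480x640x3 uint8, blue, green, red; 480x640 float32, m along the optical axis (not along the pixel's ray), 0 where there is no reading.
- calibration(name): a dict with "fx", "fy", "cx", "cy" (pixels), "rvec" (rotation vector, rad) and "tvec" (3), from world to camera coordinates, as OpenCV has them. Camera axes: x right, y down, z forward; pixel columns grow to the right and rows downward; lengths in m; the calibration is good to about 2 mm. A picture is of the moment at which its call begins: read the wrist's pose just before it. calibration takes no time and is no camera call; for the wrist camera it gives the pose at the moment of the call.
A pose or a line that the arm cannot do raises env.PlanningError and nothing moves.
- job.job_done(): hands the job in; it is judged then, once.
The state is a dict: "time": time; "qpos": joint angles; "joint_velocities": joint speeds; "joint_torque": joint torques, N m; "tcp_pos": TCP position; "orientation": TCP orientation; "force": force on the tool from outside, world axes, zero at the start; "torque": the same for the moment, N m; "opening": finger opening in m; "gripper_force": force on a finger pad.
Only numpy, scipy, OpenCV 4.12 (cv2) and the standard library are available. Lean on these libraries where they do the work, as an engineer would, in place of code of your own. Each camera call takes 0.05 s, during which the arm holds its last target. There are 200 camera calls.

## Working session

There is one attempt and no reset: what is moved stays moved. The work goes in short steps, each a Python script; the robot and the scene stay as the last script left them, time stands still between calls to the robot, and variables do not carry over. Pictures are saved under pics/ and viewed, at most 10 in all, crops included, and the job is handed in when it is done.

```bash
mkdir -p pics; python3 - <<'E'
from cell import env,camera,calibration
import cv2,numpy as np
for n in("top","scene"):
    p,d=camera(n);cv2.imwrite(f"pics/{n}0.png",p);np.savez(f"pics/{n}0.npz",p=p,d=d)
    c=calibration(n);print(n,{k:np.round(v,3) for k,v in c.items()}, (d==0).mean())
print(env.get_state()["time"],env.get_state()["orientation"],env.nose_length)
E
```

```text
top {'fx': np.float64(473.975), 'fy': np.float64(473.975), 'cx': np.float64(311.712), 'cy': np.float64(238.633), 'rvec': array([ 2.153, -2.2  ,  0.123]), 'tvec': array([0.02 , 0.61 , 0.942])} 0.004013671875
scene {'fx': np.float64(551.897), 'fy': np.float64(551.897), 'cx': np.float64(314.918), 'cy': np.float64(230.579), 'rvec': array([ 0.82 ,  2.641, -1.022]), 'tvec': array([ 0.482, -0.165,  1.255])} 0.003942057291666667
0.1 [-1.26349865e-04  2.22526984e-01  9.74926187e-01 -8.09437824e-04] 0.0726
```

View pics/top0.png

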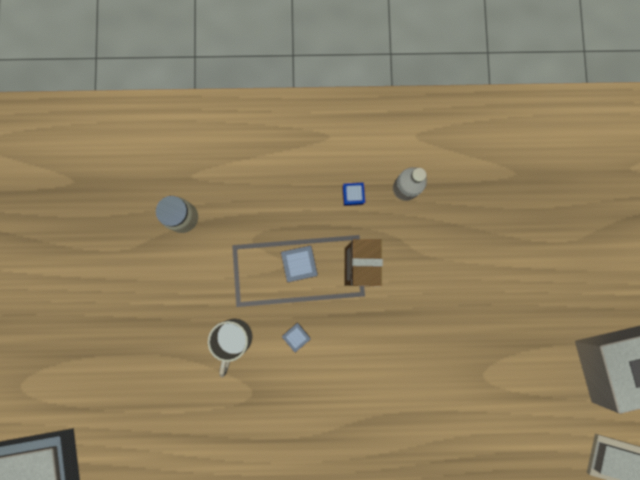

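View pics/scene0.png

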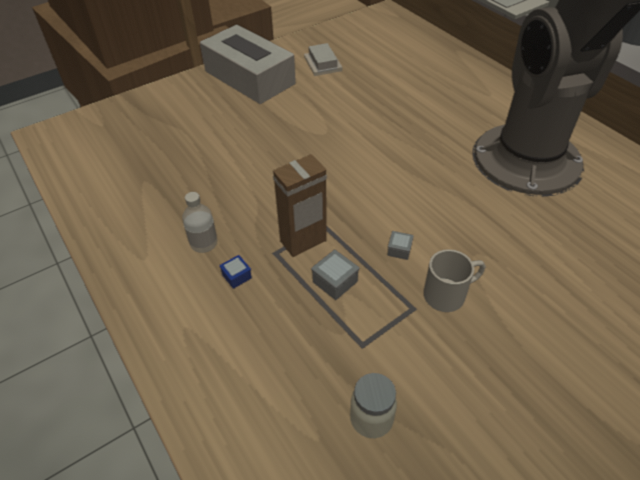

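The top view shows the outline's corners near (235,246), (358,238), (362,295) and (239,304), with the carton at its right end, top near (366,262).

Three things could be the tin:
- Grey square at (300,264): larger, inside the outline.
- Grey square at (296,337): smaller, robot side.
- Blue square at (354,194).

The description fits (300,264): not blue, and the larger of the two greys. I'll check that in a crop.

```bash
cat > h.py <<'E'
import cv2,numpy as np
from cell import env,camera,calibration,kin
def cast(uv,z,c):
    R=cv2.Rodrigues(np.array(c["rvec"],float))[0];t=np.array(c["tvec"],float).ravel()
    uv=np.atleast_2d(uv).astype(float)
    r=np.c_[(uv[:,0]-c["cx"])/c["fx"],(uv[:,1]-c["cy"])/c["fy"],np.ones(len(uv))]@R
    o=-R.T@t
    return o+r*((z-o[2])/r[:,2])[:,None]
def cloud(d,c):
    R=cv2.Rodrigues(np.array(c["rvec"],float))[0];t=np.array(c["tvec"],float).ravel()
    v,u=np.mgrid[:480,:640]
    P=np.stack([(u-c["cx"])/c["fx"]*d,(v-c["cy"])/c["fy"]*d,d],-1)
    return (P-t)@R
def rect(pts):
    (x,y),(w,h),a=cv2.minAreaRect((np.array(pts)[:,:2]*1000).astype(np.float32))
    return np.round([x,y,w,h,a],1)
E
python3 - <<'E'
from h import *
f=np.load("pics/top0.npz");p,d=f["p"],f["d"];c=calibration("top")
W=cloud(d,c);z=W[...,2]
hsv=cv2.cvtColor(p,cv2.COLOR_BGR2HSV)
print("counter z",np.median(z[300:330,400:500]))
# regions by height
m=((z>0.02)&(d>0)).astype(np.uint8);m[:150]=0
n,l,s,_=cv2.connectedComponentsWithStats(m)
for i in range(1,n):
    if s[i,4]<60:continue
    q=W[l==i];zt=np.percentile(q[:,2],90);top=q[q[:,2]>zt-.012]
    print(s[i],"ztop",round(zt,3),"rect",rect(top))
# tape: low-saturation, low z
t=((hsv[...,1]<75)&(z<0.012)).astype(np.uint8)
t[:225]=0;t[315:]=0;t[:,:225]=0;t[:,375:]=0
v,u=np.nonzero(t);q=cast(np.c_[u,v],0,c);print("tape",rect(q),len(q))
cv2.imwrite("pics/crop1.png",np.hstack([cv2.resize(p[170:370,200:400],(400,400),interpolation=2),cv2.resize(cv2.merge([t*255]*3)[170:370,200:400],(400,400))]))
b=cv2.boxPoints(cv2.minAreaRect((q[:,:2]*1000).astype(np.float32)));print(b)
E
```

```text
counter z -8.513569745150153e-05
[393 167  34  33 829] ztop 0.129 rect [ 716.8 -194.5   25.3   25.6    2.9]
[343 182  22  23 449] ztop 0.033 rect [704.2 -82.   44.2  44.5   2.4]
[ 155  196   42   36 1126] ztop 0.091 rect [664.9 279.1  59.1  58.2  35.2]
[ 345  239   37   47 1697] ztop 0.191 rect [552.3 -84.   49.8  79.4  87.9]
[ 281  245   37   37 1002] ztop 0.047 rect [559.6  34.8  64.   63.8  10.9]
[207 319  44  58 822] ztop 0.086 rect [412.7 173.3  75.2  78.5  34.1]
[281 323  30  29 459] ztop 0.032 rect [411.5  44.   42.9  42.9  38.9]
[ 579  327   61   86 3973] ztop 0.092 rect [ 333.9 -585.6  131.8   85.2   10.8]
[   0  431   75   49 1028] ztop 0.056 rect [219.5 533.1 142.7  69.4  62.9]
[ 595  443   45   37 1224] ztop 0.037 rect [ 151.8 -590.4   79.2   55.5   73.9]
[   0  447   59   33 1635] ztop 0.032 rect [172.2 570.   63.5 109.5   8.4]
tape [547.1  37.1 131.2 270.7   3.5] 1673
[[ 473.38315  168.21115]
 [ 489.78915 -102.00861]
 [ 620.7378   -94.05824]
 [ 604.3318   176.16153]]
```

View pics/crop1.png

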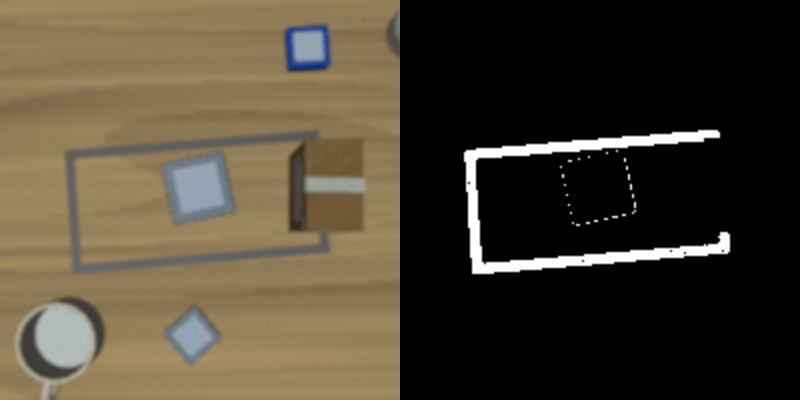

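The sizes agree with the description: outline 131x271, tin 64 square and 47 mm high, carton 50x79x191. The crop confirms the larger grey square inside the outline as the tin, next to the smaller grey and the blue one. I'll push it away from the robot along its own x axis, where the counter is clear.

```bash
cat >> h.py <<'E'
from scipy.spatial.transform import Rotation as Ro
def down(yaw_y):
    "tool z down, tool y at angle yaw_y (deg)"
    a=np.radians(yaw_y);y=np.array([np.cos(a),np.sin(a),0]);z=np.array([0,0,-1.])
    q=Ro.from_matrix(np.c_[np.cross(y,z),y,z]).as_quat();return [q[3],*q[:3]]
E
python3 - <<'E'
from h import *
a=np.radians(10.9);u=np.array([np.cos(a),np.sin(a),0]);T=np.array([.5596,.0348,0])
q=down(100.9);Z=lambda p,z:list(p+np.array([0,0,z]))
for y in(3.5,183.5):print(y,kin.inverse_kinematics([.555,-.15,.3],down(y)))
env.grip(0.03)
s=T-u*(.032+.011+.018)
env.reach(Z(s,.31),q)
env.movel(Z(s,.084),.2)
e=T+u*(.116-.032-.011)
print(env.movel(Z(e,.084),.06,stop_force=25), env.get_state()["force"])
env.movel(Z(e-u*.03,.084),.15)
env.movel(Z(e-u*.03,.31),.25)
p,d=camera("top");cv2.imwrite("pics/top1.png",p);np.savez("pics/top1.npz",p=p,d=d)
print(env.get_state()["time"],env.get_state()["tcp_pos"])
E
```

```text
3.5 [-0.46055895  0.4014532   0.80691562  1.84374392 -0.33387294  1.03743588
  0.54059088]
183.5 [-0.70598016  0.64523112  1.28168413  1.85506383 -0.67590652  1.17163439
 -2.26996379]
False [-0.73309049  0.18915522 -0.37226937]
8.0083 [0.6011173  0.04299724 0.30829137]
```

```bash
python3 - <<'E'
from h import *
a=np.radians(93.5);u=np.array([np.cos(a),np.sin(a),0])
F=np.array([.5514,-.109,0]);s=F-u*(.011+.035)
env.reach(list(s+[0,0,.31]),down(3.5))
for n in("top","scene"):
    p,d=camera(n);cv2.imwrite(f"pics/{n}2.png",p)
    if n=="top":
        c=calibration(n);W=cloud(d,c);z=W[...,2]
        m=((z>0.02)&(z<.2)&(d>0)).astype(np.uint8);m[:150]=0
        k,l,st,_=cv2.connectedComponentsWithStats(m)
        for i in range(1,k):
            if st[i,4]<100 or st[i,0]>500:continue
            q=W[l==i];zt=np.percentile(q[:,2],90);print(st[i],round(zt,3),rect(q[q[:,2]>zt-.012]))
        t=p
cv2.imwrite("pics/both2.png",cv2.resize(np.hstack([t[140:400,130:450],p[140:400,150:470]]),(800,325)))
print(env.get_state()["time"],env.get_state()["tcp_pos"])
E
```

```text
[393 167  34  33 834] 0.13 [ 716.7 -194.    24.9   24.9    1.4]
[343 182  22  23 449] 0.033 [704.1 -82.   44.2  44.1   2.4]
[269 191  37  36 994] 0.047 [672.7  56.2  64.3  63.8  10.9]
[ 155  196   42   36 1123] 0.091 [664.6 278.9  58.8  58.5  13.3]
[ 345  239   37   47 1697] 0.191 [552.3 -83.8  49.6  79.3  88. ]
[207 319  44  58 822] 0.085 [411.8 171.1  78.7  75.3  30.1]
[281 323  30  29 459] 0.032 [411.6  44.   42.7  42.7  38.6]
[   0  431   75   49 1026] 0.056 [219.5 535.3 146.7  69.2  63.9]
[   0  447   59   33 1634] 0.032 [173.3 570.9  61.8 109.8   8.2]
9.2167 [ 0.55461761 -0.1537425   0.30959515]
```

View pics/both2.png

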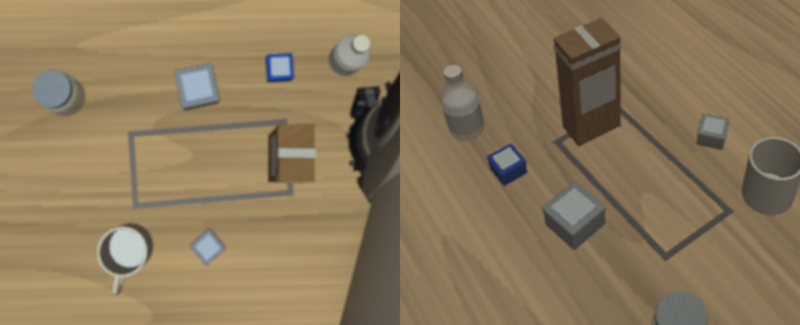

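The left half (top view) shows the tin at about (196,86), well clear of the tape, with the carton still standing at (292,153) and everything else where it was. Next I topple the carton.

```bash
python3 - <<'E'
from h import *
a=np.radians(93.5);u=np.array([np.cos(a),np.sin(a),0])
F=np.array([.5514,-.109,0]);s=F-u*(.011+.035);z=np.array([0,0,.225])
env.movel(list(s+z),.15)
e=F+u*(-.011+.055)
print(env.movel(list(e+z),.06,stop_force=25))
env.dwell(.3)
env.movel(list(s+z),.2);env.movel(list(s+[0,0,.31]),.2)
env.dwell(.5)
for n in("top","scene"):
    p,d=camera(n);cv2.imwrite(f"pics/{n}3.png",p)
    if n=="top":
        c=calibration(n);W=cloud(d,c);zz=W[...,2]
        m=((zz>0.02)&(zz<.2)&(d>0)).astype(np.uint8);m[:150]=0
        k,l,st,_=cv2.connectedComponentsWithStats(m)
        O=np.array([547.1,37.1]);b=np.radians(3.5);R=np.array([[np.cos(b),np.sin(b)],[-np.sin(b),np.cos(b)]])
        for i in range(1,k):
            if st[i,4]<100 or st[i,0]>500:continue
            q=W[l==i];zt=np.percentile(q[:,2],90);g=q[q[:,2]>zt-.012];print(st[i],round(zt,3),rect(g))
            if st[i,4]>3000:
                B=cv2.boxPoints(cv2.minAreaRect((g[:,:2]*1000).astype(np.float32)));print("in outline frame",np.round((B-O)@R.T,1).tolist())
        t=p
cv2.imwrite("pics/both3.png",cv2.resize(np.hstack([t[140:400,130:450],p[140:400,150:470]]),(800,325)))
print(env.get_state()["time"],env.get_state()["tcp_pos"])
E
```

```text
False
[393 167  34  33 835] 0.13 [ 717.1 -193.8   25.3   25.1   20.5]
[343 182  22  23 448] 0.033 [704.5 -81.9  45.2  44.5   2.6]
[269 191  37  36 993] 0.047 [672.6  56.2  64.6  63.9  10.5]
[ 155  196   42   36 1133] 0.091 [664.8 279.   58.6  58.4  23.7]
[ 249  244   96   42 3796] 0.052 [557.   38.7 190.7  80.3  87.9]
in outline frame [[-39.2, -90.1], [40.7, -97.8], [59.2, 92.0], [-20.7, 99.7]]
[207 319  44  58 822] 0.085 [409.7 176.9  75.1  88.5  39. ]
[281 323  30  29 460] 0.032 [411.6  43.9  42.8  42.7  38.9]
[   0  430   75   50 1026] 0.056 [190.4 547.5  85.1 117.5   8. ]
[   0  447   59   33 1633] 0.032 [172.7 570.9  63.5 108.    8. ]
13.6583 [ 0.5541751  -0.15502243  0.3099054 ]
```

View pics/both3.png

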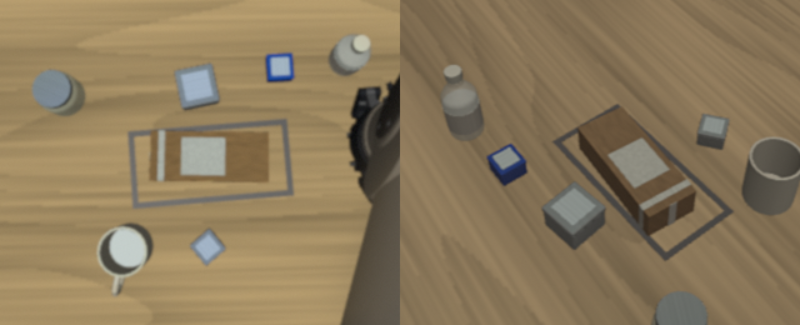

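The carton lies flat inside the tape, at about (210,156) in the top view. Its nearest corner is 59 mm from the outline's long axis, inside the 65 mm limit. The tin is outside and nothing else has moved, so I'm handing it in.

```bash
python3 -c "
from cell import job;print(job.job_done())"
```

```text
the job is handed in; nothing more can be done
None
```

The job is handed in: the tin is upright and fully outside the outline, the carton lies flat on its broad side inside it with about 6 mm to spare at the tightest corner, and the mug, soap and jar are where they were.

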